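# Take the end candle holder off the display rail

## Robot

A 7-joint arm with a two-finger parallel gripper is mounted at the origin on a cart in front of the work surface, level with it; the furniture and walls round the work are solid. World frame = base frame: x ahead of the robot, y to its left, z up, the work surface at z = 0. Lengths are in m, angles in rad, forces in N, time in s.
With the tool pointing down it reaches from about 0.425 to 0.95 m from the base axis. Payload 4.7 kg.
Tool frame: the origin (TCP) lies between the finger pads; the fingertips stand 25 mm ahead of it and the grasp point (between the pads) lies 6 mm ahead of it; z points along the fingers, y is the line along which they close (so a half turn about z gives the same grasp; the last joint's range is limited). The gripper opens to 85 mm and grips with 20 to 120 N. Pads are 22 mm wide; open, the fingers measure 114 mm over their backs; the gripper's body (76 mm by 85 mm) begins 54 mm behind the grasp point. The pads swing forward as they close: fully open they stand 13 mm farther back than shut.
Start: joints at [-1.234, 0.469, -0.049, 1.532, 0.024, 1.141, -0.082], TCP at [0.241, 0.63, 0.256] pointing down, gripper open.
Joint ranges: [-2.59, 2.59], [-0.33, 1.99], [-1.39, 1.29], [0.1, 2.45], [-1.04, 4.18], [0.21, 1.99], [-2.66, 2.66]. Speed limits (rad/s): [2.57, 2.57, 3.14, 3.14, 3.14, 3.14, 3.14].

## Interface

Orientations are given as a 3x3 rotation matrix whose columns are the frame's x, y, z axes.
In Python, from rig import * gives the robot as it stands. Calls block until the motion is done:
- movep(position, orientation): joint-space move of the TCP to a pose.
- move_l(position, attitude=None, feed=0.15, until_force=None): straight line of the TCP; attitude=None keeps the orientation; feed is the mean speed in m/s. With until_force (N) it stops when the force on the tool has changed by that much, and returns True; else False.
- move_joints(angles): joint-space move.
- command_gripper(opening, newtons=None): finger opening in m; newtons is the grip in N (None keeps the last); returns when the fingers have stopped.
- sleep(seconds).
- inverse_kinematics(position, orientation): joint angles nearest the present ones, or None.
- sense(): the state.
- camera(name): name is "scene" or "side" or "wrist"; returns (picture, depth): 420x560x3 uint8, red, green, blue; 420x560 float32, m along the optical axis (not along the pixel's ray), 0 where there is no reading.
- camera_params(name): a dict with "K" (3x3 intrinsics, pixels), "position" and "rotation" of the camera in the world; the wrist camera has in their place "tool_from_camera" (4x4, takes a point from camera to tool coordinates, whose origin is the TCP and whose axes are the flange's). Camera axes: x right, y down, z forward; pixel columns grow to the right and rows downward; lengths in m; the calibration is good to about 2 mm. The wrist camera is an equidistant fisheye: a pixel r from the principal point sees the ray r / f radians off the axis. A picture is of the moment at which its call begins: read the wrist's pose just before it. camera_params takes no time and is no camera call.
A pose or a line that the arm cannot do raises Unreachable and nothing moves.
- finish_job(): hands the job in; it is judged then, once.
The state is a dict: "time_s": time; "joint_pos": joint angles; "qd": joint speeds; "joint_efforts": joint torques, N m; "position": TCP position; "tcp_rot": TCP orientation; "wrist_force": force on the tool from outside, world axes, zero at the start; "ft_torque": the same for the moment, N m; "finger_gap": finger opening in m; "gripper_force": force on a finger pad.
Only numpy, scipy, OpenCV 4.12 (cv2) and the standard library are available. Lean on these libraries where they do the work, as an engineer would, in place of code of your own. Each camera call takes 0.05 s, during which the arm holds its last target. There are 200 camera calls.

## Task

A customer is buying the candle holder that stands nearest the open end of the slotted display rail. Slide it along the slot to the open end, where the slot's lips are cut away, lift it out there and stand it upright in the low square wooden tray. Leave the other candle holder in the rail where it is.

Things in the scene. Friction and masses are not known exactly. Their poses are not given: they have to be found in the camera images.
- end_holder_center (a point): Holder to take, nearer the rail's open end. Wood block 40x40x60 mm, brass cup 12 mm high on top; below it a 10 mm neck and steel foot 32 (x) x 46 (y, along slot) x 7 mm. 89 mm tall, 0.22 kg. Point: its centre, 44.5 mm above the foot's underside; the block spans -27.5 to +32.5 mm from it. Axes as the rail's at start. Slides with light friction; cannot lift while its foot is under the lips.
- inner_holder_center (a point): The other candle holder, of the same make and size, nearer the rail's closed end; it stays where it is. The point is its centre, half-way up.
- open_bay (a point): Centre of the open part of the fixed rail (72x300 mm) on its channel floor, 12 mm above the table. y runs along the slot to the open end: rail from y=-257.5 to +42.5 mm, slot at x=0. Channel 36 mm wide, 10 high; under 5 mm lips (14 mm slot, tops 15 mm above the point) up to y=-42.5; beyond that no lips and no end wall, side walls 10 mm: a foot wholly beyond the lips lifts straight out.
- tray: Low square open tray of dark wood, fixed, 130 x 130 mm outside, walls 5 mm thick and 22 mm high, floor 5 mm thick. Origin: centre of its underside, on the table.
Mind the look-alikes: they are no part of the job. What is shaped like the part that bears end_holder_center but blue is not meant.

How it is judged:
On the way:
1. the holder has been slid along the slot until its foot is in the part where the lips are cut away, still down in the rail (y of end_holder_center in the frame of open_bay above -0.03 m and x of end_holder_center in the frame of open_bay between -0.015 and 0.015 m and z of end_holder_center in the frame of open_bay below 0.0545 m).
At the end, for the whole second after the job is handed in: The end holder, having been slid to the open end first, stands upright (within 10 degrees) on the floor of the tray, inside its walls, released and at rest; the other holder is within 20 mm of where it was at the start (x of end_holder_center in the frame of tray between -0.055 and 0.055 m and y of end_holder_center in the frame of tray between -0.055 and 0.055 m and z of end_holder_center in the frame of tray between 0.042 and 0.057 m and angle between end_holder_center's own z axis and vertical below 0.17 rad and linear speed of end_holder below 0.02 m/s and distance of inner_holder_center from where it was at the start of the episode below 0.02 m); the robot touches nothing.
It also fails if it takes over 40 s, if anything falls off the work surface, if the arm or the gripper's body presses on something with over 40 N, if the wrist force passes 120 N, or if a joint passes its speed limit or range.

## Working session

There is one attempt and no reset: what is moved stays moved. The work goes in short steps, each a Python script; the robot and the scene stay as the last script left them, time stands still between calls to the robot, and variables do not carry over. Pictures are saved under pics/ and viewed, at most 10 in all, crops included, and the job is handed in when it is done.

```bash
mkdir -p pics; python3 - <<'E'
from rig import *
import numpy as np,cv2
for n in("scene","side"):
    p,d=camera(n); np.savez(f"pics/{n}.npz",p=p,d=d); cv2.imwrite(f"pics/{n}.png",p[:,:,::-1]); q=camera_params(n); print(n,q["K"].tolist(),q["position"],q["rotation"].tolist(),(d>0).mean())
s=sense();print(s["time_s"],s["tcp_rot"])
E
```

```text
scene [[495.53225237584206, 0.0, 279.24298196415737], [0.0, 495.53225237584206, 202.13324457735172], [0.0, 0.0, 1.0]] [ 0.01479335 -0.45009461  0.63771637] [[0.6333481293373551, -0.4801099040686276, 0.6069304960867319], [-0.7737334100663091, -0.3782910599326371, 0.5081658037709768], [-0.014379054629349623, -0.7914482636219852, -0.6110670084350088]] 0.9957865646258504
side [[480.87685188015337, 0.0, 271.6356667019832], [0.0, 480.87685188015337, 212.310586341877], [0.0, 0.0, 1.0]] [0.40189621 0.6577375  0.59535713] [[-0.958443315785605, -0.19139603101386407, 0.2115513406670709], [-0.2848342424740642, 0.6004283265243058, -0.747231743852901], [0.015995772570310852, -0.7764363361019122, -0.6299926596719341]] 0.9960841836734694
0.1 [[-9.33847749e-01  3.57670297e-01 -5.83970887e-04]
 [ 3.57670770e-01  9.33846246e-01 -1.67600631e-03]
 [-5.41186548e-05 -1.77400404e-03 -9.99998425e-01]]
```

View pics/scene.png

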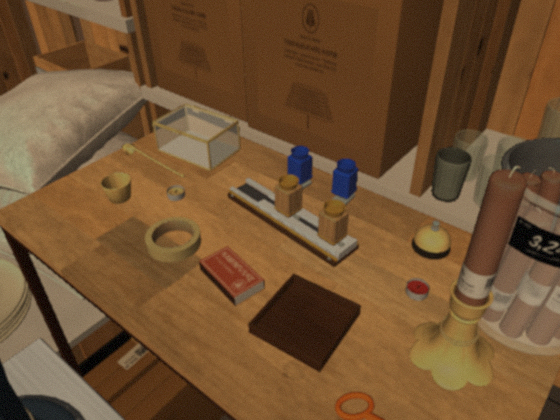

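View pics/side.png

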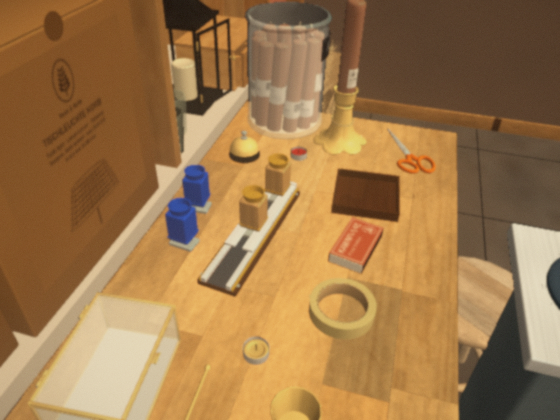

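The scene view shows the rail from (235,190) to (350,245), with wooden holders at (289,195) and (333,220), blue decoys at (300,165) and (345,178), and the tray at (306,320). In the side view the rail's near end at (225,275) shows a wide dark channel, which is probably the open end. I'll check this with a close crop and the point cloud.

```bash
cat > h.py <<'E'
import numpy as np,cv2
from rig import camera_params
def cloud(n):
    z=np.load(f"pics/{n}.npz");p,d=z["p"],z["d"];q=camera_params(n)
    v,u=np.indices(d.shape);c=np.stack([u,v,np.ones_like(u)],-1)@np.linalg.inv(q["K"]).T*d[...,None]
    return p,c@np.array(q["rotation"]).T+q["position"]
E
python3 - <<'E'
from h import *
a=[]
for n in("scene","side"):
    p,X=cloud(n)
    img=np.zeros((560,390,3),np.uint8); H=np.zeros((560,390))-1
    # top view: x 0.35..0.85 vertical ; y right
    P=X.reshape(-1,3);C=p.reshape(-1,3)
    o=np.argsort(P[:,2]);P=P[o];C=C[o];m=(P[:,2]<.15)&(P[:,2]>-.02);P=P[m];C=C[m]
    c=((.28-P[:,1])*700).astype(int);r=((1.05-P[:,0])*1000*.7*1.14).astype(int)
    k=(c>=0)&(c<390)&(r>=0)&(r<560);img[r[k],c[k]]=C[k][:,::-1];a.append(cv2.dilate(img,np.ones((2,2))))
    m=lambda u0,u1,v0,v1:X[v0:v1,u0:u1].reshape(-1,3)
    for nm,(u,v) in dict(scene=dict(endtop=(289,183),intop=(335,206),tray=(306,320),rl=(240,190),tbl=(330,270)),side=dict(endtop=(254,193),intop=(279,160),tray=(366,193),ch=(230,267),tbl=(300,260)))[n].items(): print(n,nm,np.median(m(u-2,u+3,v-2,v+3),0).round(4))
cv2.imwrite("pics/top.png",np.hstack(a))
p,_=cloud("side");q,_=cloud("scene")
cv2.imwrite("pics/crop.png",np.hstack([cv2.resize(p[140:300,190:320],None,fx=3,fy=3,interpolation=2),cv2.resize(q[140:300,215:350],None,fx=3,fy=3,interpolation=2)])[:,:,::-1])
E
```

```text
scene endtop [0.6168 0.0286 0.0895]
scene intop [ 0.6116 -0.0798  0.09  ]
scene tray [ 0.4315 -0.1522  0.0034]
scene rl [0.6179 0.1632 0.0115]
scene tbl [ 0.5525 -0.1154 -0.0014]
side endtop [0.6158 0.0185 0.0917]
side intop [ 0.6031 -0.0969  0.0919]
side tray [ 0.4327 -0.1613  0.0056]
side ch [0.6222 0.1291 0.0134]
side tbl [0.5167 0.0655 0.0008]
```

View pics/crop.png

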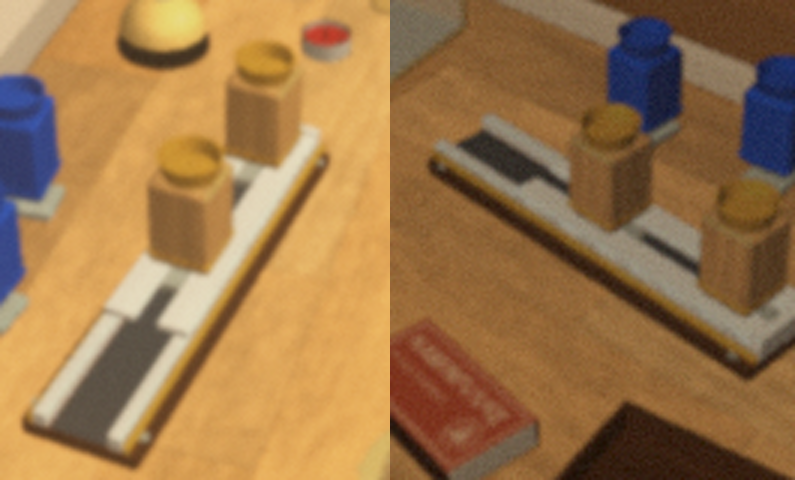

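View pics/top.png

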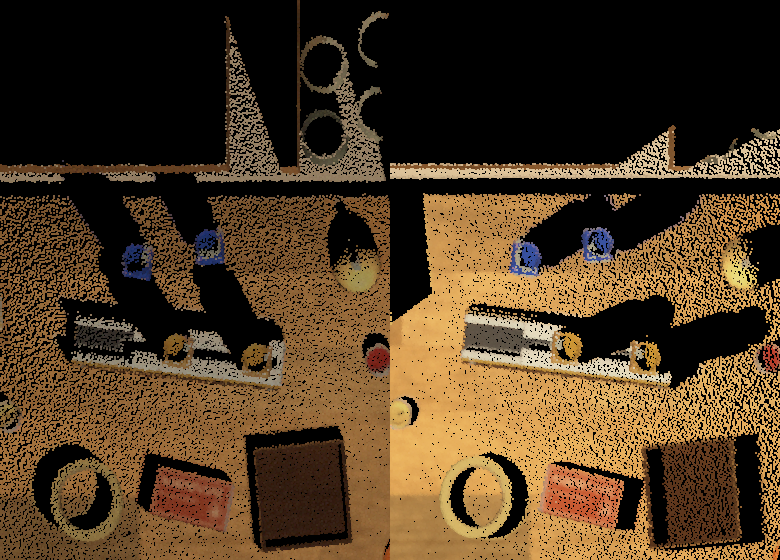

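The crop confirms it: the lips end and the slot widens at the end near side (225,275), which is world +y. The end holder is therefore the one at about (0.617, 0.024). The top map shows the rail tilted slightly from the y axis. Next I fit the rail, the holders and the tray.

```bash
python3 - <<'E'
from h import *
f=lambda P:[np.round(t,4) for t in cv2.minAreaRect((P[:,:2]*1000).astype(np.float32))]
A=[]
for n in("scene","side"):
    p,X=cloud(n);P=X.reshape(-1,3);x,y,z=P.T;A.append(P)
    print(n)
    for nm,c in dict(end=(.615,.024),inn=(.607,-.088)).items():
        k=(np.hypot(x-c[0],y-c[1])<.04)&(z>.082)&(z<.112)
        print(nm,k.sum(),f(P[k]),P[k].mean(0).round(4),np.percentile(P[k][:,2],[5,50,95,99]).round(4))
    k=(abs(x-.435)<.085)&(abs(y+.155)<.085)&(z>.013)&(z<.03);print("tray",k.sum(),f(P[k]),np.median(P[k],0).round(4))
    k=(abs(x-.615)<.07)&(y>.03)&(y<.21)&(z>.016)&(z<.035);print("rail part",k.sum(),f(P[k]))
    k=(abs(x-.61)<.07)&(y>-.17)&(y<.21)&(z>.006)&(z<.035);print("rail",k.sum(),f(P[k]))
E
```

```text
scene
end 401 [array([611.0936,  26.5358]), array([41.0907, 41.2771]), np.float64(84.1497)] [0.6096 0.0253 0.0913] [0.0837 0.0901 0.0997 0.1009]
inn 478 [array([598.9512, -85.7374]), array([40.8403, 40.4214]), np.float64(83.5865)] [ 0.5977 -0.0873  0.0913] [0.0836 0.0901 0.0998 0.101 ]
tray 1368 [array([ 429.514 , -152.1871]), array([132.0156, 131.1113]), np.float64(4.9717)] [ 0.4172 -0.1584  0.0196]
rail part 601 [array([619.0508, 101.6847]), array([149.1422,  63.2153]), np.float64(84.2755)]
rail 3159 [array([608.8051,  25.9114]), array([302.1281,  73.57  ]), np.float64(84.5616)]
side
end 511 [array([614.1772,  28.4658]), array([41.8924, 40.0588]), np.float64(84.3695)] [0.6132 0.0307 0.0929] [0.0839 0.092  0.102  0.1031]
inn 412 [array([601.7787, -84.616 ]), array([41.8497, 40.632 ]), np.float64(81.6616)] [ 0.6011 -0.0815  0.0929] [0.0837 0.0923 0.1018 0.1026]
tray 857 [array([ 432.6639, -150.77  ]), array([129.6577, 135.4635]), np.float64(5.0618)] [ 0.4289 -0.1287  0.0206]
rail part 1395 [array([622.0632, 102.4734]), array([151.2263,  63.8292]), np.float64(82.7786)]
rail 3730 [array([614.2299,  27.5107]), array([302.1536,  72.8996]), np.float64(83.7346)]
```

```bash
cat >> h.py <<'E'
u=np.array([np.cos(np.radians(84.1)),np.sin(np.radians(84.1)),0]); z_=np.array([0,0,-1.])
R=np.column_stack([np.cross(u,z_),u,z_]); H0=np.array([.6126,.0275,0]); BAY=np.array([.6226,.1336,0]); TRAY=np.array([.431,-.1515,0])
Z=lambda p,z:np.array([p[0],p[1],z])
def st(tag):
    from rig import sense
    s=sense();print(tag,round(s["time_s"],2),s["position"].round(4) if hasattr(s["position"],"round") else s["position"],"F",np.round(s["wrist_force"],1),"gap",round(s["finger_gap"],4),"gf",np.round(s["gripper_force"],1),"q7",round(s["joint_pos"][6],2))
E
python3 - <<'E'
from rig import *
from h import *
movep(Z(H0,.2),R);st("above")
print(inverse_kinematics(Z(TRAY,.15),R), inverse_kinematics(Z(TRAY,.07),R))
p,d=camera("wrist");cv2.imwrite("pics/w1.png",p[:,:,::-1])
print(move_l(Z(H0,.074),feed=.12,until_force=8));st("down")
command_gripper(.03,30);st("grip")
E
```

```text
above 2.62 [0.6127 0.0289 0.2   ] F [ 0.2 -0.2 -0.2] gap 0.0853 gf 0.0 q7 1.48
[-0.05162786  0.257815    0.34806494  2.16022666 -0.1289715   0.74254491
  1.84888254] [ 0.01332783  0.4025145   0.28300984  2.21481223 -0.21131589  0.54864934
  1.92362833]
False
down 3.87 [0.6132 0.0275 0.0748] F [-0.3 -0.5 -0.6] gap 0.0855 gf 0.0 q7 1.52
grip 4.35 [0.6129 0.0275 0.0744] F [-0.5 -0.8  2.7] gap 0.0396 gf 31.4 q7 1.52
```

View pics/w1.png

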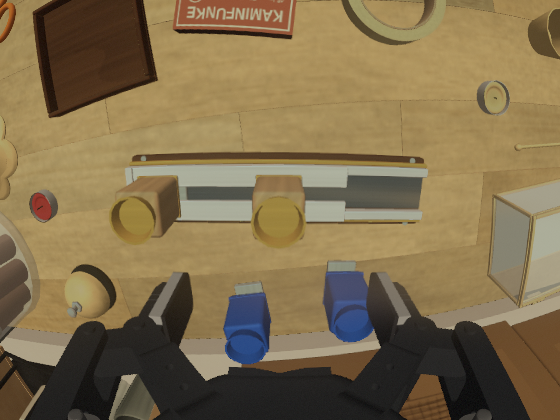

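The wrist view shows the end holder at (278,215), centred between the fingers, and the rail square to the tool with its open channel on the right at (385,193). The grip holds at a 39.6 mm gap. Now I slide it.

```bash
python3 - <<'E'
from rig import *
from h import *
z=.0744
for i in (.03,.06,.085,.109):
    r=move_l(Z(np.array([.6129,.0275])+u[:2]*i,z),feed=.06,until_force=20);st(f"slide {i} {r}")
    if r: break
for n in("scene","side"):
    p,d=camera(n);np.savez(f"pics/{n}.npz",p=p,d=d)
    P=cloud(n)[1].reshape(-1,3);m=(np.hypot(*(P[:,:2]-H0[:2]+[-.012,.112]).T)<.0)
    k=(abs(P[:,0]-.60)<.04)&(abs(P[:,1]+.085)<.04)&(P[:,2]>.082)&(P[:,2]<.112);print("inner",k.sum(),P[k].mean(0).round(4))
a,b=[np.load(f"pics/{n}.npz")["p"] for n in("side","scene")]
cv2.imwrite("pics/s2.png",np.hstack([cv2.resize(a[140:300,170:300],None,fx=3,fy=3),cv2.resize(b[120:280,205:340],None,fx=3,fy=3)])[:,:,::-1])
E
```

```text
slide 0.03 False 5.0 [0.6162 0.0587 0.0745] F [-0.   1.3  2.9] gap 0.0398 gf 31.4 q7 1.48
slide 0.06 False 5.65 [0.6192 0.0886 0.0745] F [-0.2  2.5  3.4] gap 0.0399 gf 31.5 q7 1.43
slide 0.085 False 6.22 [0.6218 0.1138 0.0745] F [0.6 1.  3.7] gap 0.0394 gf 31.6 q7 1.39
slide 0.109 False 6.77 [0.6243 0.1381 0.0745] F [0.1 1.8 4.9] gap 0.0396 gf 31.6 q7 1.36
inner 480 [ 0.5976 -0.0872  0.0913]
inner 406 [ 0.6011 -0.0814  0.093 ]
```

View pics/s2.png

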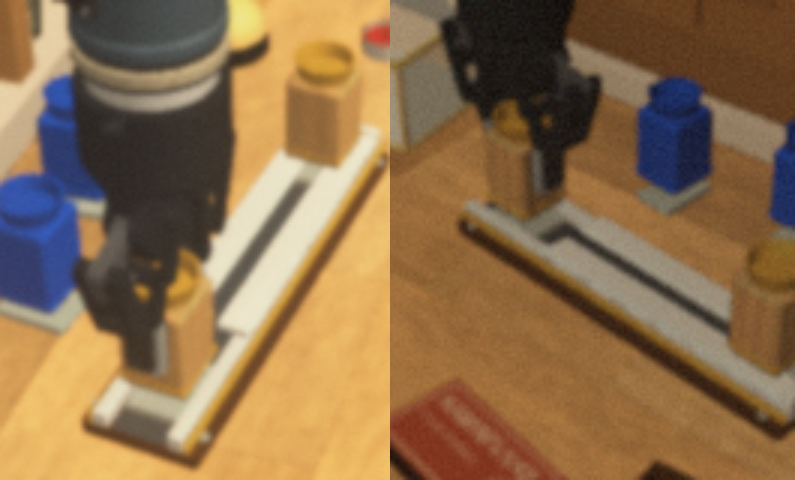

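The holder is in the open part, with clear channel on both sides of the foot, and the inner holder hasn't moved. Now I lift and place.

```bash
python3 - <<'E'
from rig import *
from h import *
s=sense()["position"]
r=move_l(Z(s,.115),feed=.06,until_force=15);st(f"lift {r}")
if not r:
    move_l(Z(s,.2),feed=.15);st("up")
    move_l(Z(TRAY,.2),feed=.2);st("over")
    move_l(Z(TRAY,.082),feed=.12)
    st("low");print(move_l(Z(TRAY,.0655),feed=.02,until_force=5));st("set")
    p,d=camera("side");q,d=camera("scene")
    cv2.imwrite("pics/s3.png",np.hstack([cv2.resize(p[100:260,290:430],None,fx=2.8,fy=2.8),cv2.resize(q[220:380,230:370],None,fx=2.8,fy=2.8)])[:,:,::-1])
E
```

```text
lift False 7.69 [0.6238 0.1376 0.1148] F [ 0.6  0.3 -3. ] gap 0.0399 gf 30.9 q7 1.34
up 8.41 [0.6234 0.1375 0.199 ] F [-0.1 -0.1 -1.8] gap 0.0397 gf 30.9 q7 1.31
over 10.3 [ 0.4315 -0.1507  0.1999] F [-0.2  0.9 -1.7] gap 0.0397 gf 30.9 q7 1.82
low 11.43 [ 0.4315 -0.1517  0.0825] F [ 1.   0.6 -1.8] gap 0.0394 gf 30.9 q7 1.95
True
set 12.13 [ 0.4309 -0.1514  0.0674] F [-0.7  0.6  4.6] gap 0.0396 gf 31.7 q7 1.97
```

View pics/s3.png

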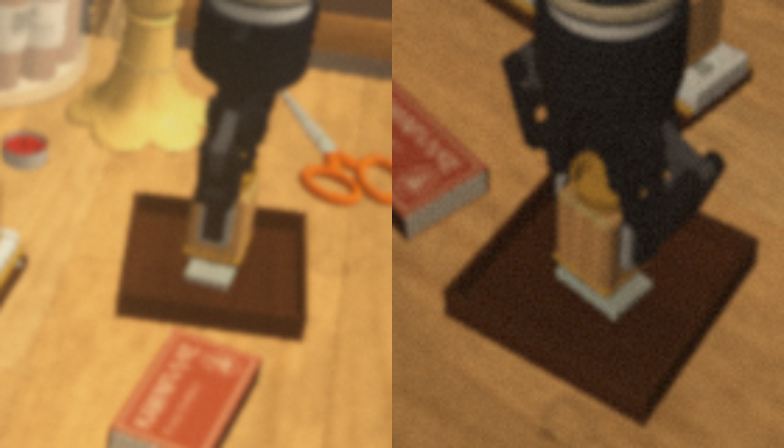

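The holder stands upright on the middle of the tray floor, with contact felt at the expected height (TCP 0.0674). Next I release and retreat.

```bash
python3 - <<'E'
from rig import *
from h import *
command_gripper(.08);st("open")
move_l(Z(TRAY,.2),feed=.1);sleep(.5);st("away")
for n in("scene","side"):
    p,d=camera(n);np.savez(f"pics/{n}.npz",p=p,d=d);P=cloud(n)[1].reshape(-1,3)
    for c in((.431,-.1515),(.60,-.085)):
        k=(np.hypot(P[:,0]-c[0],P[:,1]-c[1])<.045)&(P[:,2]>.07)&(P[:,2]<.112);print(n,k.sum(),P[k].mean(0).round(3),np.percentile(P[k][:,2],97).round(4))
    cv2.imwrite(f"pics/f_{n}.png",p[:,:,::-1])
E
```

```text
open 12.71 [ 0.43   -0.1511  0.0668] F [-0.8 -0.5 -0.2] gap 0.0801 gf 0.0 q7 1.97
away 14.69 [ 0.431  -0.1515  0.2   ] F [-0.   0.5  0.3] gap 0.0797 gf 0.0 q7 1.82
scene 789 [ 0.427 -0.154  0.083] 0.0936
scene 71 [ 0.592 -0.079  0.091] 0.1003
side 435 [ 0.432 -0.146  0.085] 0.0948
side 536 [ 0.6   -0.079  0.089] 0.1022
```

View pics/f_side.png

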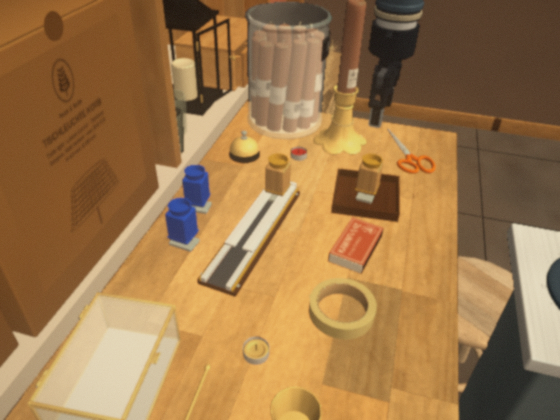

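The holder stands upright in the tray at (370,178), the inner one is unmoved at (279,175), and the gripper is clear of everything.

```bash
python3 -c "
from rig import *
print(finish_job())"
```

```text
the job is handed in; nothing more can be done
None
```

The end holder was slid to the open end, lifted out there and stood upright in the tray. The other holder looks unmoved in the rail, and the job was handed in at about 15 s; no verdict was shown.

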